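Pry open the wheel's control box and key its start sequence

TASK

The metal cover of the potter's wheel control box sits flush and has no handle: draw the clay knife, of which only the blade shows, out of its wooden block, regrasp it by the handle, and lever the cover up with the blade until it falls fully open past upright. Then lay the knife flat on the bench without dropping it, and press the keys inside all the way, one at a time: first the square one, then the round one, then the long bar. Leave the cover open and the jars and bowl where they stand.

Things in the scene. Friction and masses are not known exactly. Their poses are not given: they have to be found in the camera images.
- box: Grey metal control box fixed to the bench, 162 mm (its x, -90 to +72) by 194 mm (y), 65 mm high. Origin on the bench under the middle of the key compartment; its -x side faces the robot. From x = -90 to -55 a low flat sill, top 50 mm above the bench, lies open in front of the cover. Two cheeks (y beyond +-87) rise to 65 mm, so only the cover's front edge is exposed.
- cover (a joint): Cover angle in rad: 0 shut (level), 1.57 upright, 2.6 fully open, leaning far back away from the sill. It falls shut if let go before upright, open beyond. Bare metal plate 115 mm (box x -55 to +60) by 170 mm (y), 6 mm thick, 0.2 kg. Shut, its underside is 59 mm above the bench: a slot 9 mm high is open over the sill, all along its front edge at box x = -55.
- cover_lip (a point): Middle of the lower front edge of the cover (the slot is just below it when shut). Its axes turn with the cover: x from lip to hinge, y along the hinge.
- cover_hinge (a point): Middle of the hinge axis, at box x = +60, y = 0, 64 mm above the bench; the axis runs along the box's y.
- square_key (a joint): Travel of the square key in m: 0 up, 0.006 fully down (sprung, about 4 N); pressed beyond 0.004. The three keys stand in a row along the box's y, 52 mm apart, at box x = 0 under the cover, in an order that changes; all are black and differ in shape.
- square_key_top (a point): Centre of the top of the square key (30 by 30 mm), 44 mm above the bench when up.
- round_key (a joint): Travel of the round key, as for the square one.
- round_key_top (a point): Centre of the top of the round key (34 mm across), 44 mm above the bench when up.
- bar_key (a joint): Travel of the bar key, as for the square one.
- bar_key_top (a point): Centre of the top of the long bar key (50 mm along box x by 14 mm along box y), 44 mm above the bench when up.
- knife: Loose clay knife, 200 mm long, 0.12 kg: wooden handle 110 mm long (knife x -55 to +55), 22 mm wide (y), 24 mm high (z); flat steel blade, x +55 to +145, 26 mm wide, 3 mm thick, mid-plane 12 mm above the handle's underside. Origin: centre of the handle's underside; x points to the tip. It starts on the bench, handle inside the block, about 55 mm of blade showing.
- knife_tip (a point): Middle of the blade's tip edge: knife x = 145, z = 12 mm.
- rack: Wooden knife block fixed to the bench: a tunnel 160 mm long (its x, -80 to +80), 68 mm wide, 42 mm high, without a floor; the tunnel is 44 mm wide and 34 mm high and open only at its +x end. Origin on the bench under its centre.
- rack_mouth (a point): Middle of the tunnel's open end, 12 mm above the bench; x points outwards, the way the knife is drawn.
- jar: Bystander: open clay jar, 76 mm across, 120 mm high; origin under its centre.
- lidded_jar: Bystander: lidded terracotta jar, 72 mm across, 126 mm high; origin under its centre.
- bowl: Bystander: dark clay bowl, 120 mm across, 55 mm high; origin under its centre.
There are look-alikes about, which are no part of the job. Several things have the shape of the knife; the one meant has the colours described above.

How it is judged:
On the way, in this order (a step that is already met when the one before it is completed fails the run):
1. the cover is raised past 0.2 rad by the knife: the knife bears on it (value of joint cover above 0.2 rad and contact force between knife and cover above 0.2 N), for 0.05 s.
2. the cover lies open beyond 2.3 rad (value of joint cover above 2.3 rad), for 0.2 s.
3. the knife is laid flat on the bench and let go (height (world z) of knife below 0.02 m and linear speed of knife below 0.03 m/s and contact force between the fingers and knife below 0.1 N), for 0.2 s.
4. the square key alone is pressed beyond 4 mm (value of joint square_key above 0.004 m and value of joint each of round_key, bar_key below 0.002 m), for 0.05 s.
5. the round key alone is pressed beyond 4 mm (value of joint round_key above 0.004 m and value of joint each of square_key, bar_key below 0.002 m), for 0.05 s.
6. the bar key alone is pressed beyond 4 mm (value of joint bar_key above 0.004 m and value of joint each of square_key, round_key below 0.002 m), for 0.05 s.
At the end, for the whole second after the job is handed in: The cover is open beyond 2.3 rad, all three keys are up again (under 2 mm), the knife lies flat and still on the bench (origin below 20 mm, tip below 35 mm), and the jars and the bowl stand upright within 20 mm of where they were (value of joint cover above 2.3 rad and value of joint each of square_key, round_key, bar_key below 0.002 m and height (world z) of knife below 0.02 m and height (world z) of knife_tip below 0.035 m and linear speed of knife below 0.03 m/s and distance of each of jar, lidded_jar, bowl from where it was at the start of the episode below 0.02 m and angle between each of jar, lidded_jar, bowl's own z axis and vertical below 0.2 rad); the robot touches nothing.
It fails at once if two keys are pressed (beyond 4 mm) at once (value of joint each of square_key, round_key above 0.004 m or value of joint each of square_key, bar_key above 0.004 m or value of joint each of round_key, bar_key above 0.004 m).
It fails at once if the knife is dropped: it is in the air, more than 50 mm up, touched by nothing (height (world z) of knife above 0.05 m and contact force between knife and anything else below 0.02 N).
It fails at once if a jar or the bowl is shoved more than 30 mm or tipped (distance of any of jar, lidded_jar, bowl from where it was at the start of the episode above 0.03 m or angle between any of jar, lidded_jar, bowl's own z axis and vertical above 0.5 rad).
It also fails if it takes over 72 s, if anything falls off the work surface, if the arm or the gripper's body presses on something with over 40 N, if the wrist force passes 120 N, or if a joint passes its speed limit or range.

ROBOT

A 6-joint arm with a two-finger parallel gripper is mounted at the origin on the work surface. World frame = base frame: x ahead of the robot, y to its left, z up, the work surface at z = 0. Lengths are in m, angles in rad, forces in N, time in s.
With the tool pointing down it reaches from about 0.325 to 0.775 m from the base axis. Payload 9.3 kg.
Tool frame: the origin (TCP) lies at the very end of the fingers, on their centre line; the grasp point (between the pads) lies 19 mm behind it; y points along the fingers, z is the direction in which the jaws open and shut, and the axes are right-handed (so a half turn about y gives the same grasp; the last joint's range is limited). The gripper opens to 85 mm and grips with 20 to 120 N. Pads are 22 mm wide; open, the fingers measure 114 mm over their backs; the gripper's body (76 mm by 85 mm) begins 54 mm behind the grasp point. The pads swing forward as they close: fully open they stand 13 mm farther back than shut.
Start: joints at [1.074, 0.259, 0.021, 1.334, 0, 1.418], TCP at [0.185, 0.518, 0.231] pointing down, gripper open.
Joint ranges: [-3.04, 3.04], [-0.91, 1.82], [-1.04, 1.36], [-1.92, 1.95], [-1.52, 1.45], [-3.14, 3.14]. Speed limits (rad/s): [2.22, 2.22, 2.79, 3.14, 3.14, 3.14].

INTERFACE

Orientations are given as a unit quaternion [w, x, y, z].
In Python, from workcell import manip gives the robot as it stands.
- The arm moves only by the tool arm_command, never from a script. Its argument "moves" is a list that holds one entry, the list of rows, each a list of 4 numbers: the shift along the tool's x, y, z in mm, then the turn about the tool's y in degrees. In form: [[[x, y, z, twist], ...]]. A call has 1 to 5 rows; each row shifts and turns the commanded pose from where the row before left it, along the tool's axes as they then stand; what a row does not reach is not made up. A row lasts 1/12 s, in which the tool goes at most 41.7 mm and 7.16 degrees, less where a joint would pass 70% of its speed; a pose out of reach is approached as far as the arm can. A call with a gripper value outside its range is refused whole. "jaw" is the gripper command: -1 is fully open, 1 is shut, values between are in proportion, set as the call begins (left out, the last holds). The fingers move at their own pace and stop on an object; "newtons" is the grip in N (left out, the last holds). Time passes only in rows, so rows that do not move let the fingers close. It gives the time, the measured TCP pose, the force and the opening at its end, in the units of the state.
- manip.sense(): the state, without advancing time (a new reading comes with each control period).
- manip.read_camera(name): name is "scene" or "top" or "wrist"; returns a dict with "img" (480x640x3 uint8, red, green, blue), "fx", "fy", "cx", "cy" (pixels), "rvec" (rotation vector, rad) and "tvec" (3), from world to camera coordinates, as OpenCV has them. Camera axes: x right, y down, z forward; pixel columns grow to the right and rows downward; lengths in m; the calibration is good to about 2 mm. A picture is of the moment at which its call begins. There is no depth.
- manip.job_done(): hands the job in, once; it reports no verdict.
The state is a dict: "t": time; "q": joint angles; "dq": joint speeds; "effort": joint torques, N m; "eef_pos": TCP position; "tcp_rot": TCP orientation; "force": force on the tool from outside, world axes, zero at the start; "moment": the same for the moment, N m; "finger_gap": finger opening in m.
Only numpy, scipy, OpenCV 4.12 (cv2) and the standard library are available. Lean on these libraries where they do the work, as an engineer would, in place of code of your own. Each camera call takes 0.05 s, during which the arm holds its last target. There are 200 camera calls.

## Working session

There is one attempt and no reset: what is moved stays moved. The work goes in short steps, Python scripts to look and compute and a tool call to move; the robot and the scene stay as the last step left them, time stands still between calls to the robot, and variables do not carry over. Pictures are saved under pics/ and viewed, about 8 in all and at most 12, crops included, and the job is handed in when it is done.

Besides the shell and the picture viewer there is one more tool, called after ">>>" in YAML: its name, and indented under it one key for each argument. arm_command: Moves the arm, as the interface text tells. Its arguments: {"type":"object","properties":{"moves":{"type":"array"},"jaw":{"type":"number"},"newtons":{"type":"number"}},"required":["moves"]}

```bash
mkdir -p pics; cat > h.py <<'E'
import numpy as np, cv2
from workcell import manip
from scipy.spatial.transform import Rotation as R
def cam(n,save=None):
    c=manip.read_camera(n)
    if save: cv2.imwrite('pics/'+save,c['img'][:,:,::-1])
    return c
def P(c,X):
    X=np.atleast_2d(np.array(X,float)); K=np.array([[c['fx'],0,c['cx']],[0,c['fy'],c['cy']],[0,0,1]])
    return cv2.projectPoints(X,np.array(c['rvec'],float),np.array(c['tvec'],float),K,None)[0][:,0]
def U(c,px,z):
    Rm=cv2.Rodrigues(np.array(c['rvec'],float))[0]; o=-Rm.T@np.array(c['tvec'],float).ravel()
    out=[]
    for u,v in np.atleast_2d(px):
        d=Rm.T@np.array([(u-c['cx'])/c['fx'],(v-c['cy'])/c['fy'],1]); out.append(o+d*(z-o[2])/d[2])
    return np.array(out)
E
python3 - <<'E'
from h import *
for n in ('top','scene'):
    c=cam(n,n+'0.png'); np.savez(n+'0.npz',**c)
    print(n,c['fx'],c['cx'],c['cy'],c['rvec'],c['tvec'])
s=manip.sense(); print(s['t'],s['eef_pos'],s['tcp_rot'],s['finger_gap'],s['force'])
print(R.from_quat(np.roll(s['tcp_rot'],-1)).as_matrix())
E
```

```text
top 445.18555658018096 321.4649829327457 238.7435450418931 [ 2.11932009 -2.14318133  0.21194765] [-0.07130362  0.5441955   1.44106491]
scene 600.8644768989096 316.4103734532858 234.54599368298867 [ 0.95119639  2.63378398 -0.86692338] [ 0.4691951  -0.19081303  1.69288282]
0.1 [0.1852706  0.51759533 0.23070022] [-0.69626644  0.69710294 -0.12109365  0.12081746] 0.08507604825202174 [-0.2932745   0.06763198 -0.60828693]
[[ 9.41478937e-01 -5.87188009e-04  3.37071307e-01]
 [-3.37071769e-01 -1.09874329e-03  9.41478314e-01]
 [-1.82469939e-04 -9.99999224e-01 -1.23236817e-03]]
```

View pics/top0.png

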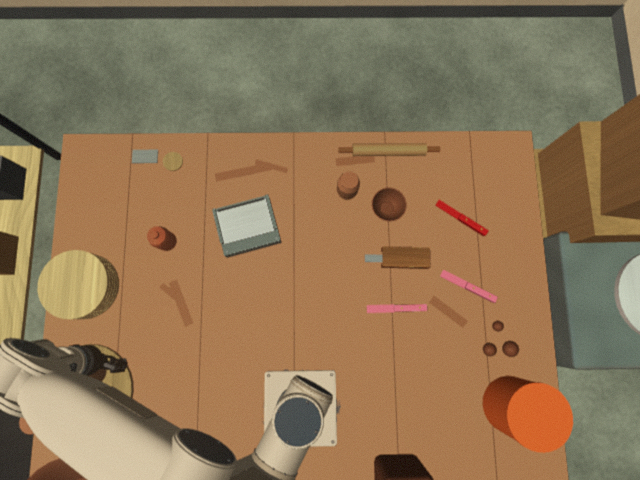

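View pics/scene0.png

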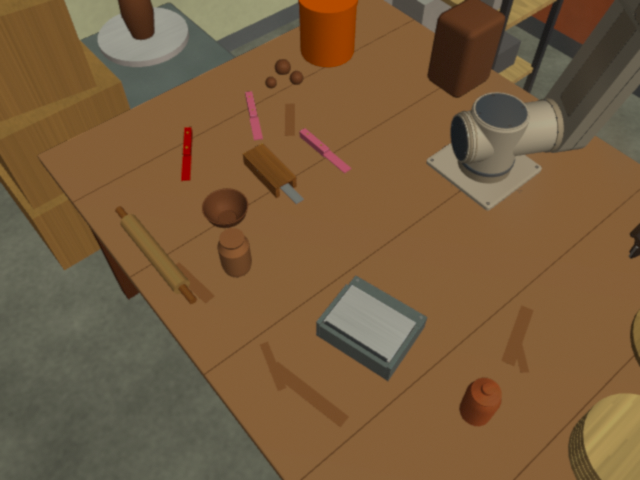

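Top view: the wooden block is at about (405,258) with a grey blade at (373,258). The look-alikes are pink (397,309), pink (468,286) and red (461,217). The steel blade in the wooden block fits the description. The box is at (247,226), the lidded jar at (160,237), the jar at (348,185) and the bowl at (389,204). Next, one enlarged crop.

```bash
python3 - <<'E'
from h import *
t=cv2.imread('pics/top0.png'); s=cv2.imread('pics/scene0.png')
f=lambda im,x,y,w,h,k: cv2.resize(im[y:y+h,x:x+w],None,fx=k,fy=k,interpolation=cv2.INTER_CUBIC)
A=f(t,355,235,80,50,5);B=f(t,205,185,80,80,5)   # 400x250, 400x400
C=f(s,235,135,80,80,5)
im=np.zeros((650,800,3),np.uint8)
im[:250,:400]=A; im[250:650,:400]=B; im[:400,400:]=C
D=f(s,305,270,133,115,3);im[400:650,400:799]=D[:250]
im=im[:600] if False else cv2.resize(im,(738,600)); cv2.imwrite('pics/crop1.png',im)
c=dict(np.load('top0.npz'))
print(U(c,[[366,258],[382,258],[382,247],[431,248],[431,269],[382,268]],.02).round(3))
E
```

```text
[[ 0.481 -0.228  0.02 ]
 [ 0.48  -0.283  0.02 ]
 [ 0.518 -0.284  0.02 ]
 [ 0.513 -0.452  0.02 ]
 [ 0.441 -0.448  0.02 ]
 [ 0.446 -0.282  0.02 ]]
```

View pics/crop1.png

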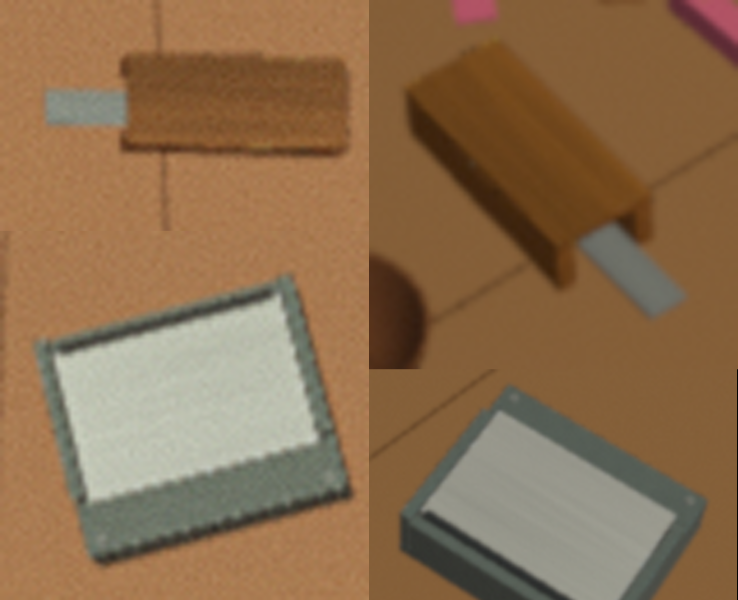

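The crop confirms it: a steel blade in the wooden block. I'll fit the poses by segmentation.

```bash
cat > fit.py <<'E'
from h import *
from scipy.optimize import least_squares
def seg(name,roi,cond):
    im=cv2.imread(f'pics/{name}.png').astype(int); x,y,w,h=roi
    b,g,r=[im[y:y+h,x:x+w,i] for i in range(3)]
    m=cond(r,g,b).astype(np.uint8); n,l,st,_=cv2.connectedComponentsWithStats(m)
    k=1+np.argmax(st[1:,4]); m=(l==k).astype(np.uint8)
    c=max(cv2.findContours(m,cv2.RETR_EXTERNAL,cv2.CHAIN_APPROX_NONE)[0],key=cv2.contourArea)
    return m,c.reshape(-1,2)+[x,y],st[k,4]
def fitrect(items,x0,corners):
    # rendered-mask moments match: compare quad polygon moments (area, centroid, 2nd) 
    def pol(c,p):
        R2=R.from_euler('z',p[2]).as_matrix(); return P(c,corners@R2.T+[p[0],p[1],0])
    def mom(q):
        M=cv2.moments(np.asarray(q,np.float32).reshape(-1,1,2)); a=M['m00']
        return np.array([M['m10']/a,M['m01']/a,M['mu20']/a,M['mu11']/a,M['mu02']/a])
    obs=[]
    for c,(m,_,_),off in items:
        M=cv2.moments(m,True);a=M['m00'];obs.append(np.array([M['m10']/a+off[0],M['m01']/a+off[1],M['mu20']/a-1/12,M['mu11']/a,M['mu02']/a-1/12]))
    w=np.array([1,1,.05,.05,.05])
    f=lambda p:np.concatenate([(mom(pol(i[0],p))-o)*w for i,o in zip(items,obs)])
    s=least_squares(f,x0,x_scale=[.01,.01,.1],diff_step=1e-4); return s.x,s.fun
E
python3 - <<'E'
from fit import *
ct=dict(np.load('top0.npz'));cs=dict(np.load('scene0.npz'))
rt=(205,185,85,80);rs=(310,272,125,115)
mt=seg('top0',rt,lambda r,g,b:(g>165)&(b>140)); ms=seg('scene0',rs,lambda r,g,b:(g>125)&(b>110))
print(mt[2],ms[2])
cor=np.array([[-.055,-.085,.065],[.06,-.085,.065],[.06,.085,.065],[-.055,.085,.065]])
g=U(ct,[[247,222]],.065)[0]; print(g)
for it in ([(ct,mt,rt)],[(cs,ms,rs)],[(ct,mt,rt),(cs,ms,rs)]):
    p,f=fitrect(it,[g[0],g[1],.25],cor); print('box',p.round(4),f.round(2))
p,_=fitrect([(ct,mt,rt)],[g[0],g[1],.25],cor)
# blade
rt=(358,245,30,25);rs=(270,170,40,40)
bt=seg('top0',rt,lambda r,g,b:(b>g-12)&(b>r-8));bs=seg('scene0',rs,lambda r,g,b:(b>g-12)&(b>r-8));print('blade px',bt[2],bs[2])
rr=cv2.minAreaRect(bt[1]);print(U(ct,cv2.boxPoints(rr),.012).round(4)); print(rr)
rr=cv2.minAreaRect(bs[1]);print(U(cs,cv2.boxPoints(rr),.0135).round(4))
# jars approx
for n,px,z in (('jar',(348,181),.12),('lid',(157,234),.126),('bowl',(389,204),.055)): print(n,U(ct,[px],z).round(3))
im=cv2.imread('pics/top0.png')
print('block', U(ct,[[381.2,247.5],[381.2,267.7],[430.5,248],[430.5,269]],.042).round(4))
Rm=cv2.Rodrigues(ct['rvec'])[0];print('cam',-Rm.T@ct['tvec']);
E
```

```text
1612 3370
[0.59996656 0.17042212 0.065     ]
box [0.601  0.1771 0.2485] [ 0.   -0.01  0.29  0.09  0.43]
box [0.5996 0.1769 0.2537] [ 0.   -0.04  0.34 -0.37  0.57]
box [0.6001 0.177  0.253 ] [ 0.04  0.26  0.28  0.06  0.44 -0.12  0.11  0.34 -0.37  0.59]
blade px 27 117
[[ 0.4888 -0.2501  0.012 ]
 [ 0.4885 -0.2775  0.012 ]
 [ 0.4747 -0.277   0.012 ]
 [ 0.475  -0.2496  0.012 ]]
((376.0, 258.0), (4.0, 8.0), 90.0)
[[ 0.4899 -0.2905  0.0135]
 [ 0.4705 -0.2954  0.0135]
 [ 0.4724 -0.23    0.0135]
 [ 0.4914 -0.2255  0.0135]]
jar [[ 0.722 -0.166  0.12 ]]
lid [[0.55  0.445 0.126]]
bowl [[ 0.66  -0.308  0.055]]
block [[ 0.513  -0.2781  0.042 ]
 [ 0.4447 -0.2756  0.042 ]
 [ 0.5096 -0.4445  0.042 ]
 [ 0.4386 -0.4404  0.042 ]]
cam [ 0.27036261 -0.05480133  1.51716905]
```

```bash
cat >> h.py <<'E'
def pose():
    s=manip.sense(); M=R.from_quat(np.roll(s['tcp_rot'],-1)).as_matrix()
    return np.array(s['eef_pos']),np.degrees(np.arctan2(M[1,0],M[0,0])),s
def plan(pts,step=36,start=None):
    "pts: list of (x,y,z,yaw of tool x deg) -> rows"
    p,yaw,_=pose() if start is None else (np.array(start[:3],float),start[3],0)
    rows=[]
    for t in pts:
        d=np.array(t[:3])-p; dy=(t[3]-yaw+180)%360-180
        n=int(max(np.ceil(np.linalg.norm(d)*1000/step),np.ceil(abs(dy)/7),1)); 
        e=np.array(t[:3]); y0=yaw
        for i in range(n):
            k=n-i; v=(e-p)/k*1000; a=np.radians(yaw); c,s=np.cos(a),np.sin(a)
            r=[round(c*v[0]+s*v[1]),round(-v[2]),round(s*v[0]-c*v[1])*-1]
            # tool z yaw = yaw+90 -> (-s,c)
            r[2]=round(-s*v[0]+c*v[1])
            tw=round(-((t[3]-yaw+180)%360-180)/k)
            p=p+np.array([c*r[0]-s*r[2],s*r[0]+c*r[2],-r[1]])/1000
            yaw-=tw; rows.append([*r,tw])
    for i in range(0,len(rows),5): print(rows[i:i+5])
    print('end',p.round(4),round(yaw,1)); return rows
E
python3 - <<'E'
from h import *
p,y,s=pose();print(p,y)
plan([(.42,.2,.24,30),(.48,-.2,.2,88)])
E
```

```text
[0.1852706  0.51759533 0.23070022] -19.698570849248984
[[30, -1, -20, -5], [28, -1, -23, -4], [26, -1, -24, -5], [24, -1, -27, -4], [22, -1, -28, -5]]
[[20, -1, -30, -4], [18, -1, -31, -5], [15, -1, -33, -4], [12, 0, -34, -5], [9, -1, -34, -4]]
[[7, 0, -35, -5], [-12, 3, -31, -5], [-15, 3, -30, -5], [-18, 3, -29, -5], [-20, 3, -27, -5]]
[[-23, 3, -25, -5], [-25, 4, -23, -5], [-26, 3, -21, -5], [-28, 4, -19, -5], [-30, 3, -16, -4]]
[[-31, 4, -14, -5], [-32, 3, -11, -4], [-32, 4, -9, -5]]
end [ 0.4805 -0.1998  0.1997] 88.3
```

>>> arm_command:
  moves:
    - [[30,-1,-20,-5],[28,-1,-23,-4],[26,-1,-24,-5],[24,-1,-27,-4],[22,-1,-28,-5]]
  jaw: -1

```text
t: 0.52
eef_pos: [0.292, 0.3717, 0.2361]
tcp_rot: [-0.707, 0.707, 0.022, -0.022]
force: [0.5, 1.0, -0.1]
finger_gap: 0.0852
```

>>> arm_command:
  moves:
    - [[20,-1,-30,-4],[18,-1,-31,-5],[15,-1,-33,-4],[12,0,-34,-5],[9,-1,-34,-4]]

```text
t: 0.93
eef_pos: [0.3991, 0.2275, 0.2401]
tcp_rot: [-0.69, 0.69, 0.156, -0.157]
force: [0.2, 0.8, -0.4]
finger_gap: 0.0854
```

>>> arm_command:
  moves:
    - [[7,0,-35,-5],[-12,3,-31,-5],[-15,3,-30,-5],[-18,3,-29,-5],[-20,3,-27,-5]]

```text
t: 1.35
eef_pos: [0.4402, 0.066, 0.2279]
tcp_rot: [0.639, -0.639, -0.302, 0.302]
force: [0.6, 0.3, -1.3]
finger_gap: 0.0854
```

>>> arm_command:
  moves:
    - [[-23,3,-25,-5],[-25,4,-23,-5],[-26,3,-21,-5],[-28,4,-19,-5],[-30,3,-16,-4]]

```text
t: 1.77
eef_pos: [0.4652, -0.1013, 0.2109]
tcp_rot: [0.563, -0.563, -0.428, 0.428]
force: [1.2, 0.3, 0.1]
finger_gap: 0.0855
```

>>> arm_command:
  moves:
    - [[-31,4,-14,-5],[-32,3,-11,-4],[-32,4,-9,-5],[0,0,0,0],[0,0,0,0]]

```text
t: 2.18
eef_pos: [0.4803, -0.201, 0.1993]
tcp_rot: [0.509, -0.507, -0.492, 0.492]
force: [-0.4, 0.4, -0.3]
finger_gap: 0.0856
```

```bash
python3 - <<'E'
from h import *
c=cam('wrist','w1.png'); np.savez('w1.npz',**c); p,y,s=pose(); print(s['t'],p,y,s['force'],s['finger_gap'])
print(P(c,[[.481,-.228,.012],[.4805,-.283,.012],[.479,-.277,.042]]))
E
```

```text
2.2333 [ 0.48026221 -0.19986103  0.19966063] 88.16834817031985 [-0.82412266  0.57400418  0.28112005] 0.08527383945443276
[[324.62506008 178.84737366]
 [323.0442571  111.87894088]
 [325.10859661 119.82407529]]
```

View pics/w1.png

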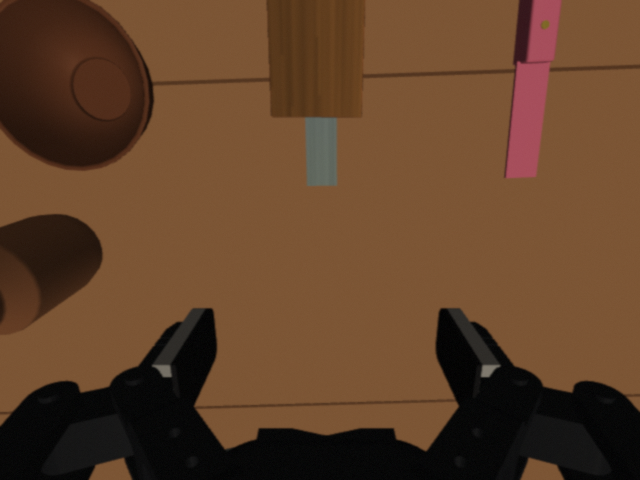

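The wrist view shows the blade from (321,118) at the block to its tip at (321,186), 32 px wide, and the block mouth at (317,117). The pink look-alike is on the right.

```bash
python3 - <<'E'
from fit import *
c=dict(np.load('w1.npz'))
print(U(c,[[321.5,186.5],[321,118],[306,150],[338,150]],.0125).round(4), U(c,[[271,117],[363,117]],.042).round(4))
b=seg('w1',(290,110,60,90),lambda r,g,b:(b>r+5)); print(b[2]); 
rr=cv2.minAreaRect(b[1]);w=U(c,cv2.boxPoints(rr),.0125);print(w.round(4))
E
```

```text
[[ 0.4839 -0.2215  0.0125]
 [ 0.4823 -0.2783  0.0125]
 [ 0.4959 -0.2529  0.0125]
 [ 0.4689 -0.2521  0.0125]] [[ 0.5194 -0.2803  0.042 ]
 [ 0.4506 -0.2781  0.042 ]]Traceback (most recent call last):
  File "<stdin>", line 4, in <module>
  File "fit.py", line 7, in seg
    k=1+np.argmax(st[1:,4]); m=(l==k).astype(np.uint8)
        ~~~~~~~~~^^^^^^^^^^
    return _wrapfunc(a, 'argmax', axis=axis, out=out, **kwds)
    return bound(*args, **kwds)
ValueError: attempt to get argmax of an empty sequence
```

```bash
python3 - <<'E'
from h import *
plan([(.4832,-.246,.05,88.3),(.4832,-.246,.003,88.3)],step=24)
E
```

```text
[[-7, 21, -1, 0], [-7, 21, -1, 0], [-6, 22, 0, 0], [-7, 21, -1, 0], [-6, 22, 0, 0]]
[[-7, 21, -1, 0], [-6, 22, 0, 0], [0, 23, 0, 0], [0, 24, 0, 0]]
end [ 0.4828 -0.246   0.0027] 88.2
```

>>> arm_command:
  moves:
    - [[-7,21,-1,0],[-7,21,-1,0],[-6,22,0,0],[-7,21,-1,0],[-6,22,0,0]]

```text
t: 2.65
eef_pos: [0.4828, -0.2316, 0.0929]
tcp_rot: [-0.507, 0.507, 0.493, -0.493]
force: [0.2, 0.7, -0.2]
finger_gap: 0.0856
```

>>> arm_command:
  moves:
    - [[-7,21,0,0],[-6,22,0,0],[0,23,0,0],[0,23,0,0],[0,0,0,0]]

```text
t: 3.07
eef_pos: [0.4804, -0.243, 0.001]
tcp_rot: [0.509, -0.505, -0.492, 0.493]
force: [-0.3, 1.7, -0.2]
finger_gap: 0.0854
```

>>> arm_command:
  moves:
    - [[0,0,0,0],[0,0,0,0],[0,0,0,0],[0,0,0,0],[0,0,0,0]]
  jaw: 1
  newtons: 60

```text
t: 3.48
eef_pos: [0.4828, -0.2459, 0.0054]
tcp_rot: [-0.507, 0.508, 0.493, -0.492]
force: [-0.9, -0.1, 0.6]
finger_gap: 0.0254
```

>>> arm_command:
  moves:
    - [[0,0,0,0],[0,0,0,0],[0,0,0,0],[0,0,0,0],[0,0,0,0]]

```text
t: 3.9
eef_pos: [0.4826, -0.2457, 0.0045]
tcp_rot: [-0.507, 0.508, 0.493, -0.492]
force: [1.9, 1.6, 2.8]
finger_gap: 0.0235
```

>>> arm_command:
  moves:
    - [[5,0,0,0],[15,0,0,0],[25,0,0,0],[25,0,0,0],[25,0,0,0]]

```text
t: 4.32
eef_pos: [0.4846, -0.1498, 0.0042]
tcp_rot: [-0.508, 0.508, 0.492, -0.493]
force: [0.5, -3.0, 2.2]
finger_gap: 0.0232
```

>>> arm_command:
  moves:
    - [[25,0,0,0],[25,0,0,0],[20,0,0,0],[10,0,0,0],[0,0,0,0]]

```text
t: 4.73
eef_pos: [0.4869, -0.0685, 0.0043]
tcp_rot: [0.507, -0.506, -0.493, 0.493]
force: [-0.1, 2.7, 2.3]
finger_gap: 0.0231
```

```bash
python3 - <<'E'
from h import *
c=cam('wrist','w2.png'); np.savez('w2.npz',**c); p,y,s=pose(); print(s['t'],p,y,s['force'],s['finger_gap'])
E
```

```text
4.7833 [ 0.48711989 -0.06951901  0.00426589] 88.42289605265391 [0.10899173 2.80929835 2.86161831] 0.023655013770022566
```

View pics/w2.png

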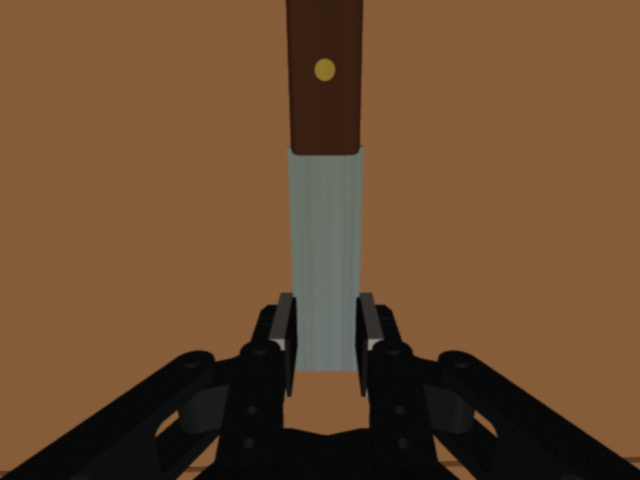

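The knife is fully drawn: the steel blade is held near its tip at (324,371), and the dark wooden handle with a brass pin starts at row 152. I'll measure it, then regrasp.

```bash
python3 - <<'E'
from h import *
c=dict(np.load('w2.npz'))
print(U(c,[[325,371.5],[325,147]],.0145).round(4),U(c,[[325,154],[326,0]],.024).round(4))
tip=U(c,[[325,371.5]],.0145)[0]
plan([(.4871,-.0695,.07,88.3),(.4871-.13*np.cos(np.radians(88.3)),tip[1]-.13,.07,88.3)],step=38)
print(tip-.13*np.array([np.cos(np.radians(88.3)),1,0]))
E
```

```text
[[ 0.4886 -0.0475  0.0145]
 [ 0.4862 -0.1373  0.0145]] [[ 0.4862 -0.1358  0.024 ]
 [ 0.4848 -0.1783  0.024 ]]
[[0, -33, 0, 0], [0, -33, 0, 0], [-36, 0, 0, 0], [-36, 0, 0, 0], [-36, 0, 1, 0]]
end [ 0.4831 -0.1775  0.0703] 88.4
[ 0.48474053 -0.17748071  0.0145    ]
```

>>> arm_command:
  moves:
    - [[0,0,0,0],[0,0,0,0],[0,0,0,0],[0,0,0,0],[0,0,0,0]]
  jaw: -1

```text
t: 5.2
eef_pos: [0.4874, -0.0714, 0.0041]
tcp_rot: [0.508, -0.508, -0.492, 0.492]
force: [0.3, 0.1, -0.6]
finger_gap: 0.0819
```

>>> arm_command:
  moves:
    - [[0,-33,0,0],[0,-33,0,0],[-36,0,0,0],[-36,0,0,0],[-36,0,0,0]]

```text
t: 5.62
eef_pos: [0.4845, -0.18, 0.0711]
tcp_rot: [-0.506, 0.508, 0.493, -0.493]
force: [0.8, 0.0, 0.2]
finger_gap: 0.0851
```

>>> arm_command:
  moves:
    - [[0,0,0,0],[0,22,0,0],[0,22,0,0],[0,22,0,0],[0,0,0,0]]

```text
t: 6.03
eef_pos: [0.4821, -0.1779, 0.0009]
tcp_rot: [0.51, -0.506, -0.492, 0.493]
force: [-0.2, 0.9, -0.7]
finger_gap: 0.0854
```

>>> arm_command:
  moves:
    - [[0,0,0,0],[0,0,0,0],[0,0,0,0],[0,0,0,0],[0,0,0,0]]
  jaw: 1
  newtons: 90

```text
t: 6.45
eef_pos: [0.4848, -0.1789, 0.0052]
tcp_rot: [-0.507, 0.508, 0.493, -0.492]
force: [0.3, -0.3, 0.4]
finger_gap: 0.0257
```

>>> arm_command:
  moves:
    - [[0,0,0,0],[0,0,0,0],[0,0,0,0],[0,0,0,0],[0,0,0,0]]

```text
t: 6.87
eef_pos: [0.4848, -0.1789, 0.0055]
tcp_rot: [-0.507, 0.508, 0.493, -0.492]
force: [-1.8, 0.4, 7.7]
finger_gap: 0.02
```

```bash
python3 - <<'E'
from h import *
p,y,s=pose(); print(s['t'],p,y,s['force'],s['finger_gap'],s['q'])
b=np.radians(14.45); bx=np.array([np.cos(b),np.sin(b)]); B=np.array([.600,.177])
for tx in (-.13-.085,-.13-.035): print(B+bx*tx)
e=B+bx*(-.13-.085)
plan([(*p[:2],.10,y),(*e,.10,14.4)],step=32)
E
```

```text
6.8667 [ 0.48477058 -0.17890005  0.00546963] 88.31307862712619 [-1.83728957  0.436081    7.65303354] 0.02003040909786105 [-5.16034864e-01  3.75272368e-01 -4.39035927e-01  7.54623258e-01
 -4.28076569e-06 -2.05738958e+00]
[0.39180136 0.12334997]
[0.44021965 0.13582672]
[[0, -32, 0, 0], [0, -31, 0, 0], [0, -32, 0, 0], [27, 0, 9, 7], [26, 0, 13, 7]]
[[24, 0, 16, 7], [22, 0, 18, 7], [20, 0, 21, 7], [17, 0, 23, 6], [14, 0, 25, 7]]
[[11, 0, 26, 6], [9, 0, 28, 7], [5, 0, 28, 6], [3, 0, 29, 7]]
end [0.3922 0.1235 0.1005] 14.3
```

>>> arm_command:
  moves:
    - [[0,-10,0,0],[0,-25,0,0],[0,-30,0,0],[0,-30,0,0],[0,0,0,0]]

```text
t: 7.28
eef_pos: [0.4865, -0.1798, 0.1052]
tcp_rot: [-0.505, 0.51, 0.493, -0.492]
force: [1.3, -0.9, -0.8]
finger_gap: 0.0201
```

>>> arm_command:
  moves:
    - [[27,0,9,7],[26,0,13,7],[24,0,16,7],[22,0,18,7],[20,0,21,7]]

```text
t: 7.7
eef_pos: [0.441, -0.0402, 0.0996]
tcp_rot: [-0.633, 0.633, 0.315, -0.315]
force: [0.6, 0.9, -1.7]
finger_gap: 0.0196
```

>>> arm_command:
  moves:
    - [[17,0,23,6],[14,0,25,7],[11,0,26,6],[9,0,28,7],[5,0,28,6]]

```text
t: 8.12
eef_pos: [0.399, 0.0958, 0.0997]
tcp_rot: [-0.695, 0.695, 0.13, -0.13]
force: [1.1, -0.3, -1.7]
finger_gap: 0.0201
```

>>> arm_command:
  moves:
    - [[3,0,29,7],[0,0,0,0],[0,0,0,0]]

```text
t: 8.37
eef_pos: [0.3917, 0.1223, 0.0996]
tcp_rot: [-0.701, 0.701, 0.093, -0.093]
force: [-0.5, -1.1, -1.3]
finger_gap: 0.0202
```

```bash
python3 - <<'E'
from h import *
p,y,s=pose(); print(s['t'],p,y,s['force'],s['finger_gap'])
w=cam('wrist','w3.png'); np.savez('w3.npz',**w); c=cam('scene','s3.png'); np.savez('s3.npz',**c)
t=cam('top','t3.png'); np.savez('t3.npz',**t)
a=np.radians(y); tip=p+[.13*np.cos(a),.13*np.sin(a),.0085]; print('tip exp',tip,P(c,tip),P(w,tip),P(t,tip))
im=cv2.imread('pics/s3.png')[240:400,290:490]; im2=cv2.imread('pics/w3.png')
o=np.zeros((600,800,3),np.uint8); o[:480,:600]=cv2.resize(im,(600,480),interpolation=cv2.INTER_CUBIC)
o[300:600,400:800]=cv2.resize(im2,(400,300)); cv2.imwrite('pics/v3.png',o)
E
```

```text
8.3667 [0.39171097 0.12234779 0.09963919] 15.122772849533103 [-0.51524524 -1.07842347 -1.28293983] 0.02020355488983494
tip exp [0.51720894 0.15626326 0.10813919] [[392.94914936 283.03125846]] [[327.15240531 551.37610217]] [[248.9209028  244.19836646]]
```

View pics/v3.png

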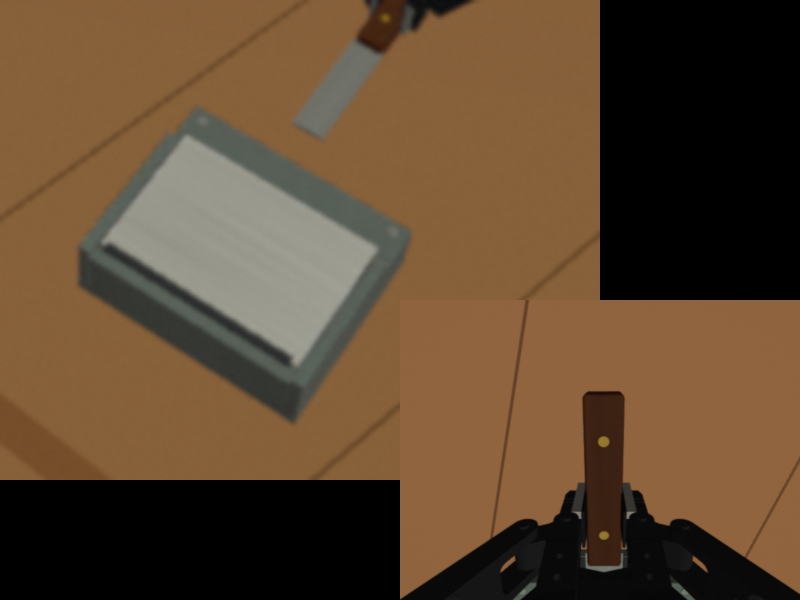

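Scene crop: the blade is level and its tip is at about (394,284), against an expected (393,283). I'll lower it over the sill and feel for contact.

>>> arm_command:
  moves:
    - [[9,15,0,1],[9,15,0,0],[0,15,0,0],[0,3,0,0],[0,0,0,0]]

```text
t: 8.93
eef_pos: [0.4091, 0.1249, 0.0505]
tcp_rot: [-0.702, 0.702, 0.084, -0.086]
force: [-0.5, -0.1, -2.3]
finger_gap: 0.0203
```

>>> arm_command:
  moves:
    - [[0,1,0,0],[0,1,0,0],[0,0,0,0]]

```text
t: 9.18
eef_pos: [0.41, 0.1256, 0.0499]
tcp_rot: [-0.702, 0.702, 0.086, -0.085]
force: [0.7, -0.3, -1.4]
finger_gap: 0.0203
```

>>> arm_command:
  moves:
    - [[0,1,0,0],[0,0,0,0]]

```text
t: 9.35
eef_pos: [0.4098, 0.1258, 0.0486]
tcp_rot: [-0.702, 0.702, 0.086, -0.085]
force: [0.3, 1.1, -0.8]
finger_gap: 0.02
```

>>> arm_command:
  moves:
    - [[0,1,0,0],[0,0,0,0]]

```text
t: 9.52
eef_pos: [0.4096, 0.1258, 0.0473]
tcp_rot: [-0.702, 0.702, 0.086, -0.086]
force: [0.7, 0.0, -1.6]
finger_gap: 0.02
```

>>> arm_command:
  moves:
    - [[0,1,0,0],[0,0,0,0]]

```text
t: 9.68
eef_pos: [0.4096, 0.1258, 0.0462]
tcp_rot: [-0.702, 0.702, 0.086, -0.086]
force: [0.1, -0.4, -1.1]
finger_gap: 0.02
```

>>> arm_command:
  moves:
    - [[0,1,0,0],[0,0,0,0]]

```text
t: 9.85
eef_pos: [0.4096, 0.1258, 0.0451]
tcp_rot: [0.702, -0.702, -0.086, 0.086]
force: [0.2, -0.4, -1.6]
finger_gap: 0.0195
```

>>> arm_command:
  moves:
    - [[0,1,0,0],[0,0,0,0]]

```text
t: 10.02
eef_pos: [0.4097, 0.1258, 0.0442]
tcp_rot: [0.702, -0.702, -0.086, 0.086]
force: [-0.7, -0.1, 0.1]
finger_gap: 0.0201
```

>>> arm_command:
  moves:
    - [[0,1,0,0],[0,0,0,0]]

```text
t: 10.18
eef_pos: [0.4097, 0.1258, 0.0434]
tcp_rot: [0.702, -0.702, -0.086, 0.085]
force: [-2.3, -0.3, 3.9]
finger_gap: 0.02
```

Contact with the sill at TCP z ≈ 0.044, as predicted. I'll raise 4 mm and insert.

>>> arm_command:
  moves:
    - [[0,-4,0,0],[0,0,0,0],[6,0,0,0],[6,0,0,0],[0,0,0,0]]

```text
t: 10.6
eef_pos: [0.4229, 0.1289, 0.0473]
tcp_rot: [0.702, -0.702, -0.086, 0.085]
force: [-0.5, -0.0, -1.3]
finger_gap: 0.0202
```

>>> arm_command:
  moves:
    - [[6,0,0,0],[6,0,0,0],[0,0,0,0]]

```text
t: 10.85
eef_pos: [0.4344, 0.1317, 0.0473]
tcp_rot: [0.702, -0.702, -0.086, 0.085]
force: [0.0, -0.2, -1.2]
finger_gap: 0.0195
```

>>> arm_command:
  moves:
    - [[7,0,0,0],[6,0,0,0],[0,0,0,0]]

```text
t: 11.1
eef_pos: [0.4471, 0.1349, 0.0474]
tcp_rot: [0.702, -0.702, -0.086, 0.085]
force: [0.2, 0.0, -0.9]
finger_gap: 0.02
```

>>> arm_command:
  moves:
    - [[0,-2,0,0],[0,-2,0,0],[0,-2,0,0],[0,0,0,0]]

```text
t: 11.43
eef_pos: [0.4453, 0.1346, 0.0536]
tcp_rot: [-0.702, 0.702, 0.086, -0.086]
force: [-0.9, -0.1, -2.5]
finger_gap: 0.0199
```

Inserted with no contact, and the lift now loads the blade. I'll sweep the tip along the arc about the hinge.

>>> arm_command:
  moves:
    - [[0,-8,0,0],[1,-8,0,0],[2,-8,0,0],[2,-7,0,0]]

```text
t: 11.77
eef_pos: [0.4505, 0.1359, 0.0854]
tcp_rot: [-0.702, 0.702, 0.086, -0.086]
force: [-1.5, -0.0, -2.4]
finger_gap: 0.02
```

>>> arm_command:
  moves:
    - [[3,-7,0,0],[3,-7,0,0],[4,-7,0,0],[5,-6,0,0],[0,0,0,0]]

```text
t: 12.18
eef_pos: [0.4669, 0.1397, 0.1127]
tcp_rot: [-0.702, 0.702, 0.087, -0.085]
force: [-0.8, -0.9, -0.9]
finger_gap: 0.02
```

```bash
python3 - <<'E'
from h import *
p,y,s=pose(); print(s['t'],p,y,s['force'],s['finger_gap'])
c=cam('scene','s4.png')
im=cv2.imread('pics/s4.png')[220:400,270:510]
cv2.imwrite('pics/v4.png',cv2.resize(im,(800,600),interpolation=cv2.INTER_CUBIC))
E
```

```text
12.1833 [0.46692324 0.13971766 0.11271197] 13.898043021725032 [-0.82930333 -0.90480449 -0.86653646] 0.020026835222318004
```

View pics/v4.png

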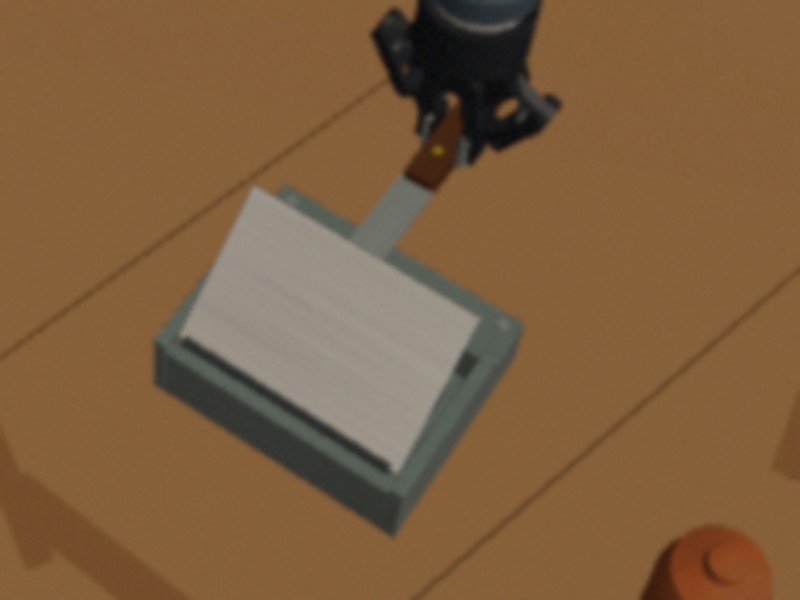

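The picture shows the cover tilted about 40° and resting on the blade, with its lip edge from (255,187) to (480,318). The grip holds, so I continue the arc.

>>> arm_command:
  moves:
    - [[5,-6,0,0],[6,-6,0,0],[6,-5,0,0],[7,-4,0,0],[7,-4,0,0]]

```text
t: 12.65
eef_pos: [0.4961, 0.1472, 0.1369]
tcp_rot: [0.702, -0.702, -0.086, 0.085]
force: [-2.0, 0.5, -1.8]
finger_gap: 0.02
```

>>> arm_command:
  moves:
    - [[7,-3,0,0],[8,-3,0,0],[8,-2,0,0],[8,-1,0,0],[8,0,0,0]]

```text
t: 13.07
eef_pos: [0.5341, 0.1565, 0.1455]
tcp_rot: [-0.702, 0.702, 0.086, -0.085]
force: [-0.2, 1.0, -1.2]
finger_gap: 0.0203
```

>>> arm_command:
  moves:
    - [[10,0,0,0],[12,0,0,0],[12,1,0,0],[12,2,0,0],[0,0,0,0]]

```text
t: 13.48
eef_pos: [0.5798, 0.1676, 0.1413]
tcp_rot: [-0.702, 0.702, 0.086, -0.085]
force: [-0.5, 0.1, -1.6]
finger_gap: 0.0198
```

>>> arm_command:
  moves:
    - [[0,0,0,0],[0,0,0,0],[0,0,0,0],[0,0,0,0],[0,0,0,0]]

```text
t: 13.9
eef_pos: [0.5774, 0.1673, 0.1426]
tcp_rot: [-0.702, 0.702, 0.086, -0.085]
force: [0.4, 0.7, -1.4]
finger_gap: 0.0199
```

```bash
python3 - <<'E'
from h import *
p,y,s=pose(); print(s['t'],p,y,s['force'],s['finger_gap'])
c=cam('scene','s5.png');np.savez('s5.npz',**c)
im=cv2.imread('pics/s5.png')[220:400,270:510]
cv2.imwrite('pics/v5.png',cv2.resize(im,(800,600),interpolation=cv2.INTER_CUBIC))
E
```

```text
13.9 [0.57736625 0.16725034 0.14257875] 13.897434379984137 [ 0.44150807  0.67762506 -1.35336897] 0.019926772125821425
```

View pics/v5.png

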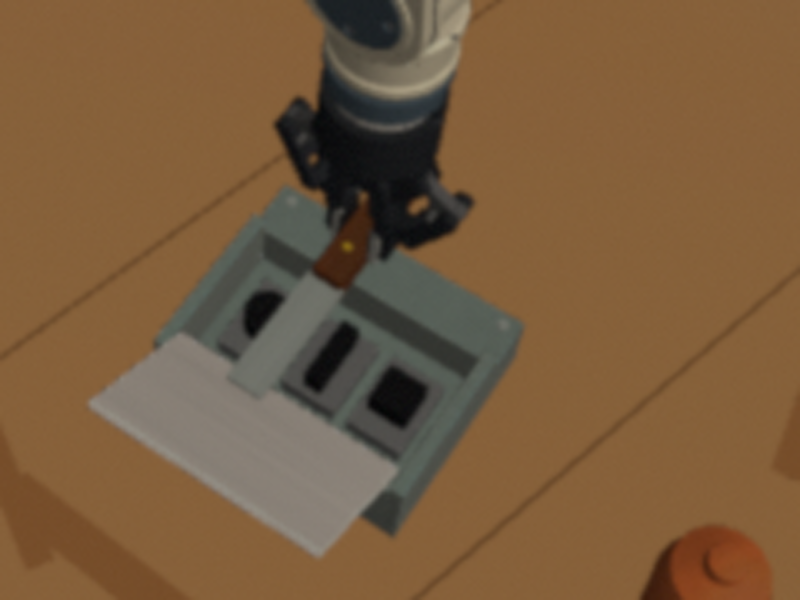

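The cover has fallen fully open. From left to right the keys are round (263,312), bar (332,355) and square (398,397), so the square key is at box +y. Now I'll retreat and lay the knife on clear bench at about (0.43,-0.08).

```bash
python3 - <<'E'
from h import *
c=dict(np.load('s5.npz'))
b=np.radians(14.45);f=lambda x,y,z:[.600+x*np.cos(b)-y*np.sin(b),.177+x*np.sin(b)+y*np.cos(b),z]
for y in (.052,0,-.052): print(f(0,y,.044),(P(c,f(0,y,.044))[0]-[270,220])*3.333)
th=2.6;print('lip open',(P(c,[f(.06-.115*np.cos(th),k,.064+.115*np.sin(th)) for k in (-.085,.085)])-[270,220])*3.333)
plan([(.435,.131,.145,14),(.435,-.08,.13,14),(.435,-.08,.012,14)],step=32)
E
```

```text
[np.float64(0.5870241778874717), np.float64(0.22735502001294433), 0.044] [398.84205497 388.37975208]
[np.float64(0.6), np.float64(0.177), 0.044] [333.05769327 347.50160618]
[np.float64(0.6129758221125282), np.float64(0.12664497998705565), 0.044] [269.01968338 307.70863648]
lip open [[ 87.28013014 400.71568526]
 [317.5621349  554.16936279]]
[[-29, 0, 0, 0], [-29, -1, 0, 0], [-30, 0, 0, 0], [-29, -1, 0, 0], [-30, 0, -1, 0]]
[[-7, 2, -29, 0], [-7, 2, -29, 0], [-7, 2, -29, 0], [-7, 2, -29, 0], [-8, 2, -30, 0]]
[[-7, 2, -29, 0], [-8, 3, -30, 0], [0, 29, 0, 0], [0, 30, 0, 0], [0, 29, 0, 0]]
[[0, 30, 0, 0]]
end [ 0.4347 -0.0803  0.0116] 13.9
```

>>> arm_command:
  moves:
    - [[-29,0,0,0],[-29,-1,0,0],[-30,0,0,0],[-29,-1,0,0],[-30,0,-1,0]]

```text
t: 14.37
eef_pos: [0.4337, 0.1308, 0.1444]
tcp_rot: [0.702, -0.702, -0.086, 0.085]
force: [-1.0, -0.9, -1.0]
finger_gap: 0.0198
```

>>> arm_command:
  moves:
    - [[-7,2,-29,0],[-7,2,-29,0],[-7,2,-29,0],[-7,2,-29,0],[-8,2,-30,0]]

```text
t: 14.78
eef_pos: [0.4351, -0.0205, 0.1347]
tcp_rot: [-0.702, 0.702, 0.086, -0.085]
force: [0.2, 0.0, -2.5]
finger_gap: 0.0199
```

>>> arm_command:
  moves:
    - [[-7,2,-29,0],[-8,3,-30,0],[0,29,0,0],[0,30,0,0],[0,29,0,0]]

```text
t: 15.2
eef_pos: [0.435, -0.0811, 0.0408]
tcp_rot: [-0.702, 0.702, 0.086, -0.084]
force: [0.4, 0.3, -1.2]
finger_gap: 0.02
```

>>> arm_command:
  moves:
    - [[0,24,0,0],[0,0,0,0],[0,0,0,0]]

```text
t: 15.45
eef_pos: [0.4343, -0.08, 0.0171]
tcp_rot: [0.702, -0.702, -0.085, 0.086]
force: [0.1, -0.9, -0.3]
finger_gap: 0.0201
```

>>> arm_command:
  moves:
    - [[0,6,0,0],[0,3,0,0],[0,0,0,0],[0,0,0,0]]

```text
t: 15.78
eef_pos: [0.4353, -0.0803, 0.009]
tcp_rot: [-0.702, 0.702, 0.086, -0.085]
force: [0.0, 0.1, -2.2]
finger_gap: 0.0202
```

>>> arm_command:
  moves:
    - [[0,2,0,0],[0,0,0,0],[0,0,0,0]]

```text
t: 16.03
eef_pos: [0.435, -0.0802, 0.0064]
tcp_rot: [-0.702, 0.702, 0.086, -0.085]
force: [-0.3, -0.1, -0.8]
finger_gap: 0.0203
```

>>> arm_command:
  moves:
    - [[0,1,0,0],[0,0,0,0],[0,0,0,0]]

```text
t: 16.28
eef_pos: [0.4351, -0.0803, 0.0055]
tcp_rot: [-0.702, 0.702, 0.086, -0.085]
force: [0.2, 0.2, 2.8]
finger_gap: 0.0199
```

>>> arm_command:
  moves:
    - [[0,1,0,0],[0,0,0,0],[0,0,0,0]]

```text
t: 16.53
eef_pos: [0.4351, -0.0803, 0.0054]
tcp_rot: [-0.702, 0.702, 0.086, -0.085]
force: [-5.0, 1.6, 20.3]
finger_gap: 0.0202
```

>>> arm_command:
  moves:
    - [[0,0,0,0],[0,0,0,0],[0,0,0,0],[0,0,0,0],[0,0,0,0]]
  jaw: -1

```text
t: 16.95
eef_pos: [0.4349, -0.0802, 0.0041]
tcp_rot: [0.702, -0.702, -0.085, 0.086]
force: [-0.0, -0.5, -0.1]
finger_gap: 0.0788
```

>>> arm_command:
  moves:
    - [[0,-5,0,0],[0,-30,0,0],[0,-35,0,0],[0,-40,0,0],[0,-40,0,0]]

```text
t: 17.37
eef_pos: [0.4342, -0.0799, 0.1562]
tcp_rot: [0.702, -0.702, -0.085, 0.086]
force: [1.7, -1.2, 0.2]
finger_gap: 0.085
```

```bash
python3 - <<'E'
from h import *
p,y,s=pose(); print(s['t'],p,y,s['force'],s['finger_gap'])
c=cam('wrist','w6.png');np.savez('w6.npz',**c)
b=np.radians(14.45);f=lambda x,y,z:[.600+x*np.cos(b)-y*np.sin(b),.177+x*np.sin(b)+y*np.cos(b),z]
plan([(*f(.06,0,.23),14.4)],step=36)
E
```

```text
17.3667 [ 0.4341912  -0.0799425   0.15617253] 13.900035363560844 [ 1.73885834 -1.16502986  0.15589793] 0.08495666772564371
[[28, -7, 21, 0], [28, -7, 21, 0], [28, -7, 21, 0], [28, -7, 21, 0], [28, -6, 21, 0]]
[[28, -7, 21, 0], [28, -6, 21, 0], [28, -7, 22, 0], [28, -6, 21, 0], [28, -7, 22, 0]]
end [0.6579 0.1921 0.2304] 13.9
```

>>> arm_command:
  moves:
    - [[28,-7,21,0],[28,-7,21,0],[28,-7,21,0],[28,-7,21,0],[28,-6,21,0]]
  jaw: 1

```text
t: 17.83
eef_pos: [0.5464, 0.0568, 0.1891]
tcp_rot: [-0.702, 0.702, 0.086, -0.085]
force: [0.6, -0.2, 0.0]
finger_gap: 0.0257
```

>>> arm_command:
  moves:
    - [[28,-7,21,0],[28,-6,21,0],[28,-7,22,0],[28,-6,21,0],[28,-7,22,0]]

```text
t: 18.25
eef_pos: [0.6564, 0.1943, 0.2216]
tcp_rot: [-0.702, 0.702, 0.086, -0.086]
force: [2.0, 0.3, 0.6]
finger_gap: -0.0
```

>>> arm_command:
  moves:
    - [[0,0,0,0],[0,0,0,0],[0,0,0,0]]

```text
t: 18.5
eef_pos: [0.6554, 0.1927, 0.2207]
tcp_rot: [-0.702, 0.702, 0.085, -0.086]
force: [0.1, -0.2, -0.1]
finger_gap: 0.0001
```

```bash
python3 - <<'E'
from h import *
p,y,s=pose(); print(s['t'],p,y,s['force'],s['finger_gap'])
c=cam('wrist','w7.png');np.savez('w7.npz',**c)
b=np.radians(14.45);f=lambda x,y,z:[.600+x*np.cos(b)-y*np.sin(b),.177+x*np.sin(b)+y*np.cos(b),z]
for k in (.052,0,-.052): print(P(c,f(0,k,.044)))
a=cv2.imread('pics/w7.png');t=cv2.imread('pics/w6.png')
o=np.zeros((600,800,3),np.uint8);o[:480,:640]=a;o[360:600,480:800]=cv2.resize(t,(320,240));cv2.imwrite('pics/v7.png',o)
E
```

```text
18.5 [0.65539268 0.19272388 0.22074232] 13.9253284200439 [ 0.14770318 -0.18695528 -0.09667275] 0.0001289779617445534
[[388.11169585 141.86201159]]
[[324.2167839  142.40578472]]
[[260.35531356 142.94927324]]
```

View pics/v7.png

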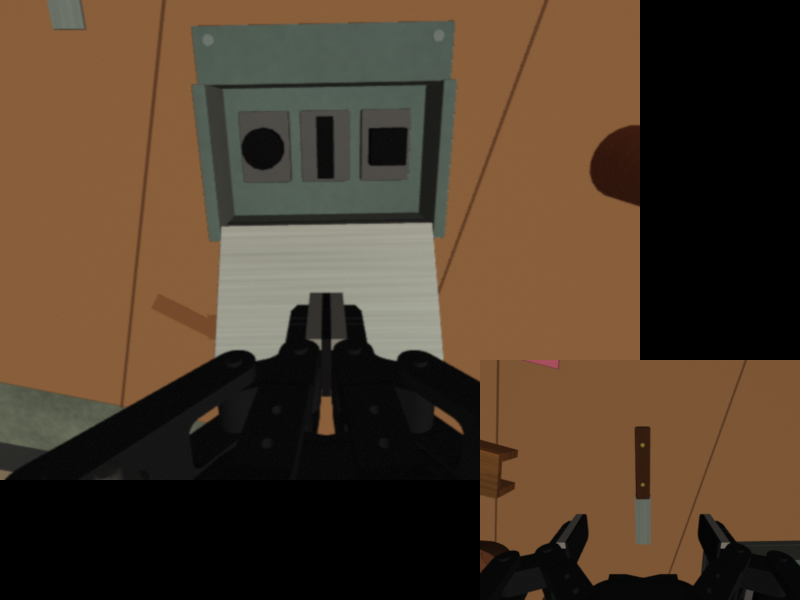

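The wrist view shows the round key at (263,149), the bar at (325,147) and the square at (388,147). The inset shows the knife flat on the bench, released.

```bash
python3 - <<'E'
from h import *
c=dict(np.load('w7.npz'));k=U(c,[[388,147],[263.5,149],[325,147.5]],.044);print(k.round(4)); print(np.linalg.norm(k[0]-k[2]),np.linalg.norm(k[1]-k[2]))
p,y,s=pose()
sq=k[0];print('to square');a=plan([(*sq[:2],.10,y),(*sq[:2],.05,y)],step=36)
M=R.from_euler('z',-y,degrees=True)
print('sq->round',M.apply(k[1]-k[0]),'round->bar',M.apply(k[2]-k[1]))
E
```

```text
[[0.591  0.2284 0.044 ]
 [0.6171 0.1301 0.044 ]
 [0.6038 0.1786 0.044 ]]
0.051475517828548874 0.05032556921236316
to square
[[-13, 30, 13, 0], [-14, 30, 13, 0], [-13, 31, 12, 0], [-14, 30, 13, 0], [0, 25, 0, 0]]
[[0, 25, 0, 0]]
end [0.5905 0.2288 0.0501] 13.9
sq->round [ 0.0017569  -0.10178265  0.        ] round->bar [-0.00127671  0.05030937  0.        ]
```

>>> arm_command:
  moves:
    - [[-13,30,13,0],[-14,30,13,0],[-13,31,12,0],[-14,30,13,0],[0,0,0,0]]

```text
t: 18.97
eef_pos: [0.5839, 0.2285, 0.0947]
tcp_rot: [-0.702, 0.702, 0.082, -0.09]
force: [-1.6, -0.4, -0.8]
finger_gap: 0.0002
```

>>> arm_command:
  moves:
    - [[0,25,0,0],[0,25,0,0],[0,0,0,0],[0,0,0,0]]

```text
t: 19.3
eef_pos: [0.5908, 0.2284, 0.0507]
tcp_rot: [-0.702, 0.702, 0.085, -0.086]
force: [0.1, -0.1, 1.6]
finger_gap: 0.0005
```

>>> arm_command:
  moves:
    - [[0,3,0,0],[0,3,0,0],[0,2,0,0],[0,2,0,0],[0,0,0,0]]

```text
t: 19.72
eef_pos: [0.5917, 0.2293, 0.0408]
tcp_rot: [-0.702, 0.702, 0.086, -0.085]
force: [2.7, -1.1, 2.3]
finger_gap: -0.0
```

>>> arm_command:
  moves:
    - [[0,1,0,0],[0,1,0,0],[0,0,0,0],[0,0,0,0]]

```text
t: 20.05
eef_pos: [0.5916, 0.2293, 0.0386]
tcp_rot: [-0.702, 0.702, 0.086, -0.085]
force: [2.7, -0.7, 3.7]
finger_gap: -0.0002
```

>>> arm_command:
  moves:
    - [[0,1,0,0],[0,1,0,0],[0,0,0,0]]

```text
t: 20.3
eef_pos: [0.5916, 0.2294, 0.0378]
tcp_rot: [-0.702, 0.702, 0.086, -0.085]
force: [-0.3, -2.5, 14.3]
finger_gap: 0.0001
```

>>> arm_command:
  moves:
    - [[0,-15,0,0],[0,-20,0,0],[0,0,-30,0],[2,0,-36,0],[0,0,-36,0]]

```text
t: 20.72
eef_pos: [0.617, 0.1308, 0.0711]
tcp_rot: [0.702, -0.702, -0.086, 0.087]
force: [1.2, -0.2, 0.8]
finger_gap: -0.0004
```

>>> arm_command:
  moves:
    - [[0,0,0,0],[0,0,0,0],[0,0,0,0]]

```text
t: 20.97
eef_pos: [0.6169, 0.131, 0.0707]
tcp_rot: [0.702, -0.702, -0.085, 0.086]
force: [-0.1, 0.4, 0.4]
finger_gap: -0.0
```

Square bottomed out: z was 37.8 mm with 14 N. Now the round key, with the target at (0.617, 0.130).

>>> arm_command:
  moves:
    - [[0,12,-1,0],[0,10,0,0],[0,3,0,0],[0,2,0,0],[0,0,0,0]]

```text
t: 21.38
eef_pos: [0.6172, 0.1306, 0.0438]
tcp_rot: [0.702, -0.702, -0.085, 0.086]
force: [-0.1, 0.7, 0.5]
finger_gap: 0.0
```

>>> arm_command:
  moves:
    - [[0,2,0,0],[0,2,0,0],[0,2,0,0],[0,1,0,0],[0,0,0,0]]

```text
t: 21.8
eef_pos: [0.618, 0.1302, 0.0381]
tcp_rot: [0.702, -0.702, -0.086, 0.085]
force: [-1.8, 3.0, 5.8]
finger_gap: -0.0003
```

>>> arm_command:
  moves:
    - [[0,1,0,0],[0,0,0,0],[0,0,0,0]]

```text
t: 22.05
eef_pos: [0.6181, 0.1302, 0.0379]
tcp_rot: [0.702, -0.702, -0.086, 0.085]
force: [-4.4, 2.5, 14.6]
finger_gap: -0.0001
```

Round bottomed out. Lift, shift about 50 mm, and press the bar.

>>> arm_command:
  moves:
    - [[0,-15,0,0],[0,-20,0,0],[-1,0,25,0],[0,0,25,0],[0,0,0,0]]

```text
t: 22.47
eef_pos: [0.604, 0.181, 0.0716]
tcp_rot: [0.702, -0.702, -0.086, 0.086]
force: [-1.1, -0.3, 0.0]
finger_gap: 0.0004
```

>>> arm_command:
  moves:
    - [[0,0,0,0],[0,12,0,0],[0,10,0,0],[0,3,0,0],[0,0,0,0]]

```text
t: 22.88
eef_pos: [0.6043, 0.1773, 0.0449]
tcp_rot: [-0.702, 0.702, 0.084, -0.086]
force: [0.1, 0.0, 0.4]
finger_gap: -0.0002
```

>>> arm_command:
  moves:
    - [[0,2,0,0],[0,2,0,0],[0,2,0,0],[0,2,0,0],[0,0,0,0]]

```text
t: 23.3
eef_pos: [0.6051, 0.1778, 0.0384]
tcp_rot: [-0.702, 0.702, 0.086, -0.085]
force: [-0.5, -3.4, 3.8]
finger_gap: 0.0003
```

>>> arm_command:
  moves:
    - [[0,1,0,0],[0,0,0,0],[0,0,0,0]]

```text
t: 23.55
eef_pos: [0.6051, 0.1779, 0.038]
tcp_rot: [-0.702, 0.702, 0.086, -0.085]
force: [-0.6, -4.8, 7.1]
finger_gap: 0.0001
```

>>> arm_command:
  moves:
    - [[0,-15,0,0],[0,-35,0,0],[0,-40,0,0],[0,-40,0,0],[0,-40,0,0]]

```text
t: 23.97
eef_pos: [0.6042, 0.1785, 0.209]
tcp_rot: [0.702, -0.702, -0.085, 0.086]
force: [1.4, -0.7, -0.3]
finger_gap: -0.0001
```

>>> arm_command:
  moves:
    - [[-35,0,0,0],[-35,0,0,0],[-35,0,0,0],[-35,0,0,0],[0,0,0,0]]

```text
t: 24.38
eef_pos: [0.463, 0.144, 0.2076]
tcp_rot: [0.702, -0.702, -0.085, 0.087]
force: [1.6, -0.3, 0.9]
finger_gap: -0.0005
```

>>> arm_command:
  moves:
    - [[0,0,0,0],[0,0,0,0],[0,0,0,0],[0,0,0,0]]

```text
t: 24.72
eef_pos: [0.4698, 0.1447, 0.207]
tcp_rot: [0.702, -0.702, -0.086, 0.086]
force: [-0.2, -0.6, -0.2]
finger_gap: 0.0
```

```bash
python3 - <<'E'
from h import *
p,y,s=pose(); print(s['t'],p,s['force'])
cam('scene','s9.png')
E
```

```text
24.7167 [0.46979153 0.1447423  0.20696231] [-0.24384608 -0.58908973 -0.20730317]
```

View pics/s9.png

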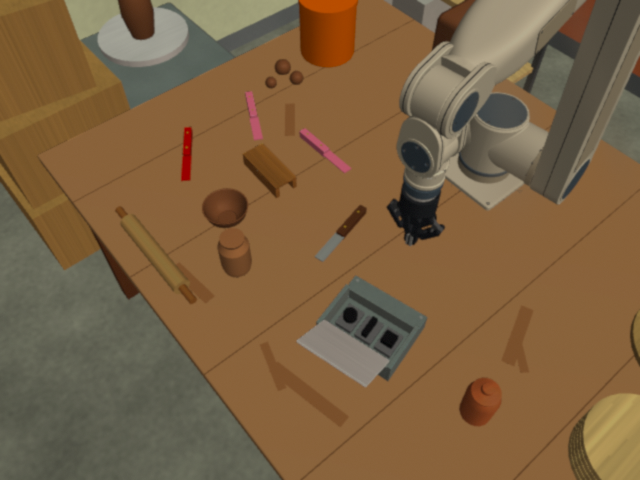

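The final view shows the cover open at (343,352), the keys up, the knife flat at (342,233), and the jars and bowl unmoved. The arm is clear of everything, so I'm handing in.

```bash
python3 -c "
from workcell import manip; print(manip.job_done(), manip.sense()['t'])"
```

```text
the job is handed in; nothing more can be done
the job is handed in; nothing more can be done
```

The job is handed in after about 25 s of robot time, with every step done in order; no verdict was reported.

- **Knife and cover:** I drew the knife out by the blade and regrasped it by the handle. After feeling for the sill, I slid the blade into the slot and lifted the cover along its arc until it fell open. I then laid the knife flat on clear bench and let it go.
- **Keys:** I pressed the square, then the round, then the long bar. Each went down until the fingertips were about 38 mm above the bench, roughly the full 6 mm of travel, with 7–15 N at the stop. Key travel itself can't be read, so this comes from fingertip height and force.
- **Last checks:** In the final scene picture the cover is open, the keys look up, and the knife lies flat and free. The jars and bowl are at the same pixels as at the start, and the arm is clear of everything.
- **Disagreement:** The keys lay about 4 mm farther toward the hinge than the box fit predicted, so I used the wrist camera's positions. The finger opening also read about 2 mm less than the widths given for both the blade and the handle; the grip held.

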